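# Load the ball-headed dent mandrel into the bench holder

## Robot

A 6-joint arm with a two-finger parallel gripper is mounted at the origin on the work surface; the furniture and walls round the work are solid. World frame = base frame: x ahead of the robot, y to its left, z up, the work surface at z = 0. Lengths are in m, angles in rad, forces in N, time in s.
With the tool pointing down it reaches from about 0.35 to 0.975 m from the base axis. Payload 4.9 kg.
Tool frame: the origin (TCP) lies at the very end of the fingers, on their centre line; the grasp point (between the pads) lies 19 mm behind it; z points along the fingers, y is the line along which they close (so a half turn about z gives the same grasp; the last joint's range is limited). The gripper opens to 85 mm and grips with 20 to 120 N. Pads are 22 mm wide; open, the fingers measure 114 mm over their backs; the gripper's body (76 mm by 85 mm) begins 54 mm behind the grasp point. The pads swing forward as they close: fully open they stand 13 mm farther back than shut.
Start: joints at [1.046, 0.053, 1.613, -0, 1.476, -0.119], TCP at [0.247, 0.574, 0.231] pointing down, gripper open.
Joint ranges: [-3.01, 3.01], [-1.01, 2.22], [0.06, 2.58], [-1.02, 4.17], [0.09, 2.62], [-3.14, 3.14]. Speed limits (rad/s): [2.57, 2.57, 3.14, 3.14, 3.14, 3.14].

## Interface

Orientations are given as a unit quaternion [w, x, y, z].
In Python, from plant import manip, vision, order gives the robot as it stands.
- The arm moves only by the tool play_rows, never from a script. Its argument "steps" is a list that holds one entry, the list of rows, each a list of 6 numbers: the shift along the tool's x, y, z in mm, then the turn, a rotation vector about the tool's x, y, z in degrees. A call has 1 to 12 rows; each row is the pose to reach, as a shift and turn from the pose commanded when the call began, along the tool's axes at that moment; what a row does not reach only later rows make up. A row lasts 1/12 s, in which the tool goes at most 41.7 mm and 7.16 degrees, less where a joint would pass 70% of its speed; a pose out of reach is approached as far as the arm can. A call with a gripper value outside its range is refused whole. "claw" is the gripper's target within -1 to 1 (fully open at 1, half-way at 0, shut at -1), set as the call begins (left out, the last holds). The fingers move at their own pace and stop on an object; the grip force is fixed at half the most. Time passes only in rows, so rows that repeat a pose let the fingers close. It gives the time, the measured TCP pose, the force, the opening and the grip force at its end, in the units of the state.
- manip.state(): the state, without advancing time (a new reading comes with each control period).
- vision.grab_frame(name): name is "side" or "top"; returns (picture, depth): 384x512x3 uint8, blue, green, red; 384x512 float32, m along the optical axis (not along the pixel's ray), 0 where there is no reading.
- vision.camera_info(name): a dict with "K" (3x3 intrinsics, pixels), "k1" (the pictures are not rectified: a ray, as slopes to the right and down, at radius r is drawn at 1 + k1 r^2 times it, then the intrinsics apply), "eye" and "orientation" of the camera in the world. Camera axes: x right, y down, z forward; pixel columns grow to the right and rows downward; lengths in m; the calibration is good to about 2 mm. A picture is of the moment at which its call begins. camera_info takes no time and is no camera call.
- order.job_done(): hands the job in; it is judged then, once.
The state is a dict: "time": time; "joint_pos": joint angles; "joint_vel": joint speeds; "joint_efforts": joint torques, N m; "tool_pos": TCP position; "tool_rot": TCP orientation; "contact_force": force on the tool from outside, world axes, zero at the start; "ft_torque": the same for the moment, N m; "gripper_width": opening from 0.0 (shut) to 1.0 (fully open); "grasp_force": force on a finger pad.
Only numpy, scipy, OpenCV 4.12 (cv2) and the standard library are available. Lean on these libraries where they do the work, as an engineer would, in place of code of your own. Each camera call takes 0.05 s, during which the arm holds its last target. There are 200 camera calls.

## Task

Take the dent mandrel with the round ball head from the wooden rack and thread its plain end through the bench holder, in at the flared mouth of the first bushing and on through the second, until its collar is up against the first bushing. Finish while still gripping the mandrel by its handle, holding it there so that the clamp screws can be tightened. Leave the other mandrel in the rack and everything else on the bench where it is.

Things in the scene. Friction and masses are not known exactly. Their poses are not given: they have to be found in the camera images.
- ball_mandrel: loose level steel rod 271 mm long, about 0.37 kg. Origin on its axis at the collar's front face, +x towards the plain end: shank 12 mm diameter to x=+140 mm (last 4 mm tapered to 7); collar 26 mm diameter, x=-10 to 0; round handle 14 mm diameter, x=-105 to -10, to grip; ball head 30 mm diameter centred at x=-116. Centre of mass near x=-29. Lies in one notch of the rack, axis 55 mm above the bench
- nose (a point): tip of the ball mandrel's plain end, on its axis, 140 mm ahead (+x) of the collar's front face
- grip (a point): the best place to grip the ball mandrel: on its axis, on the handle, 40 mm behind the collar's front face; axes as the mandrel's
- barrel_mandrel: the other loose mandrel, alike but with a square-edged cylindrical barrel head, 26 mm diameter and 52 mm long; origin and axes likewise. It lies in the other notch, 80 mm beside and parallel, and stays there
- rack: fixed wooden rack, base 206 x 170 x 10 mm, two notched boards 14 mm thick across it, tops 68 mm above the bench. Origin on the bench. The mandrels lie along its x, plain ends to +x, in notches open upward at y=+40 and y=-40 mm (19 mm deep, 3 mm wider than the rod). Boards at x=-50 (under the handle, by the head) and x=+120 mm (under the shank); between them the handle is free
- holder: fixed grey metal holder: foot 156 x 100 x 12 mm, two pedestals with brass bushings in round housings 57 mm in diameter, tops 144 mm above the bench. Origin on the bench below the first mouth; +x is the threading direction; both bushings on one level axis 115 mm above the bench, bores 14 mm, mouths flared to 22 mm over 5 mm. Clamp screws with black grips stick out to y=+63 mm, level with the axis
- mouth1 (a point): centre of the flared mouth of the first bushing, in the plane of its front face, against which the collar comes to lie; axes as the holder's, +x into the bore. The bushing is 23.5 mm long
- mouth2 (a point): centre of the flared mouth of the second bushing, 88 mm beyond mouth1 along +x
- far_face (a point): centre of the far end of the second bushing, 111.5 mm beyond mouth1 along +x
- bottle_8: small loose glue bottle, white with a nozzle cap, 30 mm diameter, 98 mm tall, bystander; origin under its centre
- kraft_tape: loose roll of tape lying flat, 100 mm diameter, 25 mm high, bystander; origin under its centre
- cutter_black: loose black cutting pliers lying flat, 110 x 53 x 11 mm, bystander; origin under the centre
- cork_roll: loose short cork cylinder standing on end, 28 mm diameter, 18 mm high, bystander; origin under its centre
- sax_key_0: loose brass saxophone key lying flat, 67 x 105 x 9 mm, bystander; origin under its centre
- sax_key_1: loose brass saxophone key lying flat, 51 x 82 x 9 mm, bystander; origin under its centre

How it is judged:
On the way, in this order (a step that is already met when the one before it is completed fails the run):
1. the ball-headed mandrel is lifted clear of the rack in the gripper (height (world z) of grip above 0.085 m and contact force between ball_mandrel and rack below 0.1 N and contact force between the fingers and ball_mandrel above 2 N), for 0.2 s.
2. its plain end is in the first bushing, entered at the flared mouth (x of nose in the frame of mouth1 above 0.015 m and y of nose in the frame of mouth1 between -0.004 and 0.004 m and z of nose in the frame of mouth1 between -0.004 and 0.004 m and x of grip in the frame of mouth1 below 0 m), for 0.1 s.
3. its plain end is in the second bushing as well (x of nose in the frame of mouth2 above 0.012 m and y of nose in the frame of mouth2 between -0.004 and 0.004 m and z of nose in the frame of mouth2 between -0.004 and 0.004 m), for 0.1 s.
At the end, for the whole second after the job is handed in: ball mandrel at rest through both bushings: in line within 0.05 rad, collar within 4 mm of the first bushing's face, plain end 20 mm or more out at the far side (5 mm of the axis); fingers grip it (over 2 N) within 60 mm of the handle's grip point; clear of the rack; other mandrel within 30 mm (x of ball_mandrel in the frame of mouth1 above -0.004 m and x of nose in the frame of far_face above 0.02 m and y of nose in the frame of far_face between -0.005 and 0.005 m and z of nose in the frame of far_face between -0.005 and 0.005 m and angle between the x axis of ball_mandrel and the x axis of holder, either way round below 0.05 rad and linear speed of ball_mandrel below 0.01 m/s and contact force between the fingers and ball_mandrel above 2 N and distance between the grasp point and grip below 0.06 m and contact force between ball_mandrel and rack below 0.1 N and distance of barrel_mandrel from where it was at the start of the episode below 0.03 m); the arm keeps its last pose, push and grip.
It fails at once if the barrel-headed mandrel is moved more than 30 mm (distance of barrel_mandrel from where it was at the start of the episode above 0.03 m).
It fails at once if a bystander (bottle, tape, pliers, cork or a saxophone key) is moved more than 30 mm (distance of any of bottle_8, kraft_tape, cutter_black, cork_roll, sax_key_0, sax_key_1 from where it was at the start of the episode above 0.03 m).
It also fails if it takes over 43 s, if anything falls off the work surface, if the arm or the gripper's body presses on something with over 40 N, if the wrist force passes 120 N, or if a joint passes its speed limit or range.

## Working session

There is one attempt and no reset: what is moved stays moved. The work goes in short steps, Python scripts to look and compute and a tool call to move; the robot and the scene stay as the last step left them, time stands still between calls to the robot, and variables do not carry over. Pictures are saved under pics/ and viewed, at most 10 in all, crops included, and the job is handed in when it is done.

Besides the shell and the picture viewer there is one more tool, called as a command line: name --argument value ..., lists and objects as JSON in quotes. play_rows: Moves the arm, as the interface text tells. Its arguments: {"type":"object","properties":{"steps":{"type":"array"},"claw":{"type":"number"}},"required":["steps"]}

```bash
mkdir -p pics; cat > h.py <<'E'
import numpy as np, cv2
from scipy.spatial.transform import Rotation as R
from plant import manip, vision, order
def rot(q): return R.from_quat([q[1],q[2],q[3],q[0]])
def cam(n):
    c=vision.camera_info(n); o=c["orientation"]
    M=np.array(o) if np.shape(o)==(3,3) else rot(o).as_matrix()
    return np.array(c["K"]),c["k1"],np.array(c["eye"]),M
def rays(n,uv):
    K,k1,e,M=cam(n)
    p=cv2.undistortPoints(np.array(uv,float).reshape(-1,1,2),K,np.array([k1,0,0,0.]))[:,0]
    return e,np.c_[p,np.ones(len(p))]@M.T
def onz(n,uv,z):
    e,d=rays(n,uv); return e+d*((z-e[2])/d[:,2])[:,None]
def pts(n,dep):   # world point per pixel
    h,w=dep.shape; u,v=np.meshgrid(np.arange(w),np.arange(h))
    e,d=rays(n,np.stack([u,v],-1).reshape(-1,2))
    return (e+d*dep.reshape(-1,1)).reshape(h,w,3)
E
python3 - <<'E'
from h import *
for n in("top","side"):
    a,d=vision.grab_frame(n); cv2.imwrite(f"pics/{n}0.png",a); np.save(n+"0.npy",d); print(n,cam(n))
print(manip.state())
E
```

```text
top (array([[373.57658686,   0.        , 250.17978108],
       [  0.        , 373.57658686, 187.27994209],
       [  0.        ,   0.        ,   1.        ]]), -0.020672991958029446, array([0.38323574, 0.07732774, 0.99632257]), array([[-0.01497182, -0.98177174,  0.18947321],
       [-0.99973812,  0.01141836, -0.01983224],
       [ 0.01730726, -0.18972051, -0.98168558]]))
side (array([[366.60056438,   0.        , 247.95839127],
       [  0.        , 366.60056438, 190.27618162],
       [  0.        ,   0.        ,   1.        ]]), -0.020968609796371915, array([ 0.36911845, -0.71545049,  0.53353226]), array([[ 0.97936026, -0.09881339,  0.17632185],
       [-0.20208461, -0.46182087,  0.86364535],
       [-0.00391062, -0.88145187, -0.47225767]]))
{'time': 0.1, 'joint_pos': array([ 1.04596181e+00,  5.33125805e-02,  1.61413695e+00, -7.02295610e-06,
        1.47599218e+00, -1.18999342e-01]), 'joint_vel': array([-0.00051816, -0.00174943, -0.00308698, -0.00063785, -0.00189127,
        0.00072345]), 'joint_efforts': array([-3.17162019e-06, -3.94902492e+01, -3.71361995e+01, -1.14619006e-04,
        3.87206033e-03,  5.39531513e-06]), 'tool_pos': array([0.24646331, 0.57375057, 0.23018426]), 'tool_rot': array([-2.89191703e-04,  2.01527497e-01,  9.79482421e-01, -8.78142117e-04]), 'contact_force': array([ 0.77559956,  0.18186748, -0.29539894]), 'ft_torque': array([-0.02651469, -0.00961131, -0.04589358]), 'grasp_force': 0.0, 'gripper_width': 1.0018053968278058}
```

View pics/top0.png

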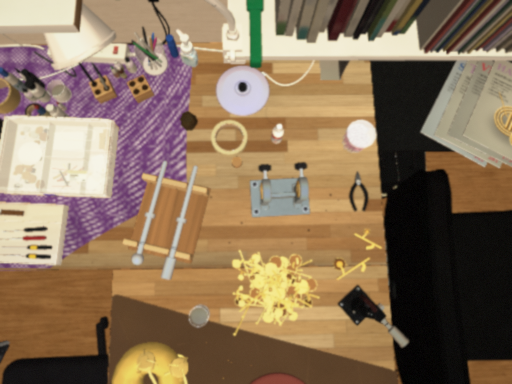

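View pics/side0.png

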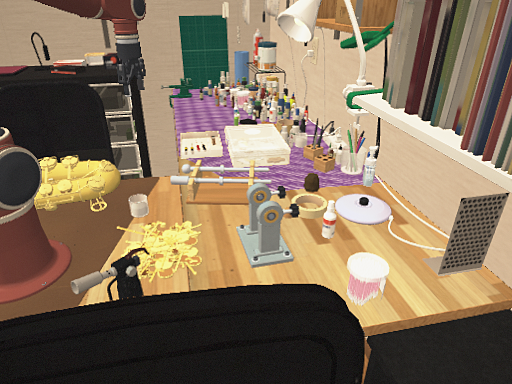

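The top view shows the ball mandrel in the left notch: ball at (137,260), plain end at (163,165). The barrel mandrel runs (168,270) to (194,170). The holder is at (280,190) with its screws pointing up, along world +x, so threading goes to image right (world -y). The first bushing is the left one, near (266,190).

```bash
python3 - <<'E'
from h import *
a=cv2.imread("pics/top0.png"); d=np.load("top0.npy"); P=pts("top",d)
def reg(u0,u1,v0,v1): return P[v0:v1,u0:u1].reshape(-1,3), a[v0:v1,u0:u1].reshape(-1,3).astype(int)
# bench level
q,_=reg(215,245,160,230); print("bench z",np.median(q[:,2]))
# mandrels: greyish pixels above 0.045 in rack region
q,c=reg(115,220,155,285); s=c.max(1)-c.min(1)
m=(q[:,2]>0.045)&(q[:,2]<0.1)&(s<30)
uv=np.stack(np.meshgrid(np.arange(115,220),np.arange(155,285)),-1).reshape(-1,2)[m]; q=q[m]
lab=np.zeros(a.shape[:2],np.uint8); lab[uv[:,1],uv[:,0]]=255
n,L,st,_=cv2.connectedComponentsWithStats(lab)
for i in range(1,n):
    if st[i,4]<60: continue
    vv,uu=np.nonzero(L==i); o=onz("top",np.c_[uu,vv],0.055)[:,:2]
    vx,vy,x0,y0=cv2.fitLine(o.astype(np.float32),cv2.DIST_HUBER,0,.001,.001).ravel()
    if vx<0: vx,vy=-vx,-vy
    t=(o-[x0,y0])@[vx,vy]; w=np.abs((o-[x0,y0])@[-vy,vx])
    print("mandrel",st[i],"dir",np.degrees(np.arctan2(vy,vx)),"tail",np.array([x0,y0])+t.min()*np.array([vx,vy]),"nose",np.array([x0,y0])+t.max()*np.array([vx,vy]),"len",np.ptp(t),"zmax",P[vv,uu,2].max())
    print("  widths",[(round(b,3),round(w[(t>b)&(t<b+.015)].max(initial=0)*1000,1)) for b in np.arange(t.min(),t.max(),.015)])
# holder foot
q,c=reg(240,320,155,225); s=c.max(1)-c.min(1)
m=(np.abs(q[:,2]-0.012)<0.006)&(s<35); r=cv2.minAreaRect(q[m][:,:2].astype(np.float32)); print("foot",m.sum(),r)
m=(q[:,2]>0.1); o=q[m]; print("high",m.sum(),o.min(0),o.max(0))
for t in o[np.argsort(o[:,1])][::6]: print(t.round(4),end=";")
cv2.imwrite("pics/hz.png",cv2.resize(a[150:225,235:325],None,fx=8,fy=8,interpolation=cv2.INTER_CUBIC))
b=cv2.imread("pics/side0.png"); cv2.imwrite("pics/hs.png",cv2.resize(b[150:275,160:310],None,fx=5,fy=4.8,interpolation=cv2.INTER_CUBIC))
E
```

```text
bench z -0.0006265114130635241
mandrel [132 161  36 104 516] dir -14.081835 tail [0.37555493 0.34385979] nose [0.63751319 0.27814871] len 0.2700742178121367 zmax 0.07195883385408086
  widths [(np.float64(-0.119), np.float64(13.0)), (np.float64(-0.104), np.float64(12.3)), (np.float64(-0.089), np.float64(6.2)), (np.float64(-0.074), np.float64(5.9)), (np.float64(-0.059), np.float64(5.9)), (np.float64(-0.044), np.float64(5.3)), (np.float64(-0.029), np.float64(5.5)), (np.float64(-0.014), np.float64(5.9)), (np.float64(0.001), np.float64(9.9)), (np.float64(0.016), np.float64(4.7)), (np.float64(0.031), np.float64(4.7)), (np.float64(0.046), np.float64(4.7)), (np.float64(0.061), np.float64(4.8)), (np.float64(0.076), np.float64(4.5)), (np.float64(0.091), np.float64(5.2)), (np.float64(0.106), np.float64(6.2)), (np.float64(0.121), np.float64(6.5)), (np.float64(0.136), np.float64(6.5)), (np.float64(0.151), np.float64(2.5))]
mandrel [162 166  35 113 586] dir -13.912414 tail [0.34109501 0.2697647 ] nose [0.62319393 0.19988741] len 0.2906245741471901 zmax 0.07305281983385992
  widths [(np.float64(-0.
[... 3344 characters left out ...]
  0.1388];[0.5218 0.0255 0.1309];[0.5482 0.0255 0.1428];[0.5457 0.0257 0.1438];[0.5345 0.0257 0.1404];[0.5955 0.0259 0.1259];[0.517  0.0271 0.1159];[0.5941 0.0276 0.1111];[0.5528 0.0278 0.1439];[0.5389 0.0281 0.1423];[0.5363 0.0282 0.1434];[0.599  0.0286 0.1318];[0.5586 0.0298 0.1388];[0.5553 0.0301 0.1432];[0.5262 0.0302 0.1337];[0.5411 0.0304 0.1432];[0.5949 0.0309 0.1284];[0.5263 0.0318 0.1189];[0.5322 0.0321 0.1266];[0.5292 0.0323 0.1299];[0.5963 0.033  0.1227];[0.5405 0.0334 0.1067];[0.5585 0.034  0.1277];[0.5453 0.0345 0.1336];[0.5995 0.0352 0.1199];[0.5978 0.0375 0.1169];[0.3832 0.0773 0.9963];[0.3832 0.0773 0.9963];[0.3832 0.0773 0.9963];[0.3832 0.0773 0.9963];[0.3832 0.0773 0.9963];
```

View pics/hz.png

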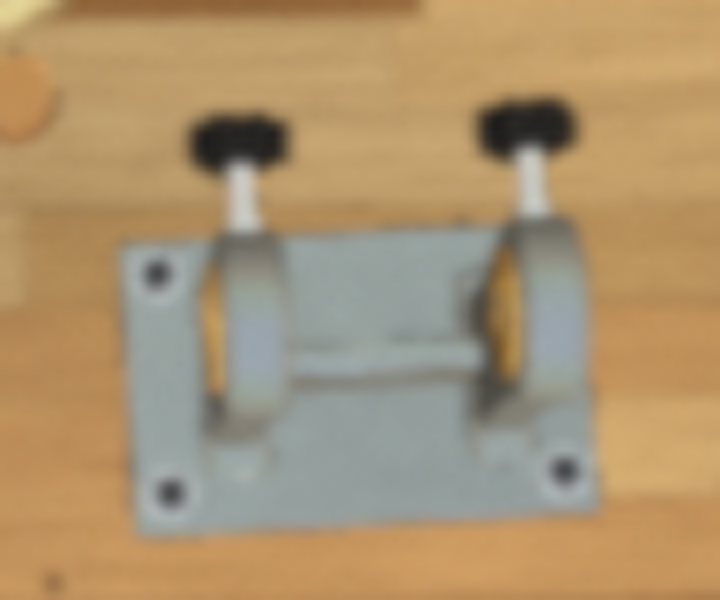

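View pics/hs.png

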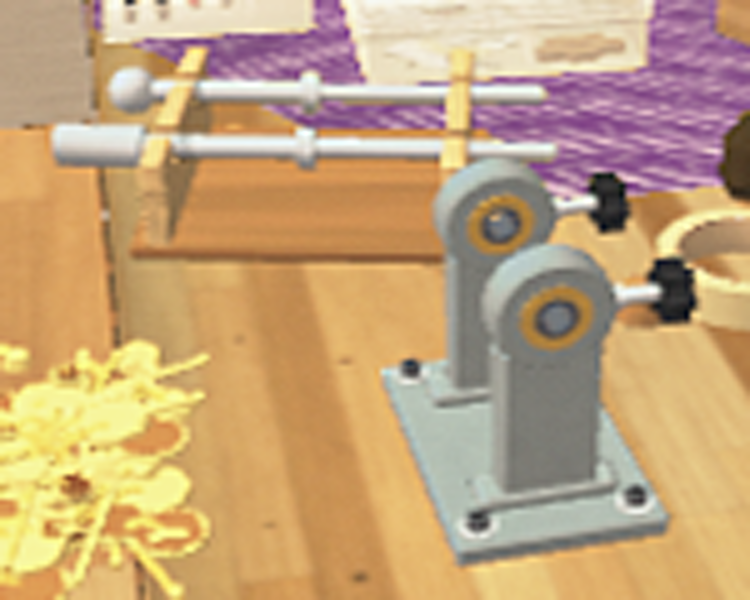

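The crops confirm the layout: both bushings' orange far faces are visible in the side view, at about full-frame (271,216) and (260,197). The mouths open towards +y. Next I measure the bore axis from both views and compute the grasp move.

```bash
cat >> h.py <<'E'
def rel(pos,xang,st=None):
    "row (mm,deg) from present pose to TCP pos, tool pointing down, tool x at xang deg"
    st=st or manip.state(); A=rot(st["tool_rot"]); a=np.radians(xang); c,s=np.cos(a),np.sin(a)
    B=R.from_matrix(np.array([[c,s,0],[s,-c,0],[0,0,-1.]]))
    return np.r_[A.inv().apply(np.array(pos)-st["tool_pos"])*1000, np.degrees((A.inv()*B).as_rotvec())].round(1)
E
python3 - <<'E'
from h import *
from scipy.optimize import least_squares
d=np.load("top0.npy"); P=pts("top",d); q=P[150:225,235:325].reshape(-1,3)
q=q[(q[:,2]>.125)&(q[:,2]<.2)&(q[:,0]<.575)]
for lo,hi in((-.073,-.060),(.014,.029)):
    o=q[(q[:,1]>lo)&(q[:,1]<hi)]
    f=least_squares(lambda p:np.hypot(o[:,0]-p[0],o[:,2]-p[1])-.0285,[.546,.115],loss="soft_l1",f_scale=.002)
    print("housing c x,z",f.x,"at y",o[:,1].mean(),"edges y",np.percentile(o[:,1],[2,98]),len(o))
b=cv2.imread("pics/side0.png"); hsv=cv2.cvtColor(b,cv2.COLOR_BGR2HSV)
ds=np.load("side0.npy"); PS=pts("side",ds)
for (u,v) in((271,216),(260,197)):
    m=np.zeros(b.shape[:2],np.uint8); m[v-12:v+13,u-12:u+13]=255
    k=((hsv[...,0]>8)&(hsv[...,0]<28)&(hsv[...,1]>110)&(m>0))
    vv,uu=np.nonzero(k)
    n,L,st,ce=cv2.connectedComponentsWithStats(k.astype(np.uint8)); i=1+st[1:,4].argmax()
    vv,uu=np.nonzero(L==i); hull=cv2.convexHull(np.c_[uu,vv].astype(np.float32)); M=cv2.moments(hull)
    c=(M["m10"]/M["m00"],M["m01"]/M["m00"])
    print("ring",st[i],c,"onz",onz("side",[c],.115),"depth med",np.median(PS[L==i],0))
s=manip.state()
print("above",rel([.463,.322,.15],166,s)); print("grasp",rel([.463,.322,.036],166,s))
E
```

```text
housing c x,z [0.5491616  0.11429417] at y -0.06656346959999193 edges y [-0.07280612 -0.0606746 ] 122
housing c x,z [0.54561118 0.1142834 ] at y 0.021585806639383896 edges y [0.0140942  0.02810533] 139
ring [264 210  14  13  90] (270.6499356499356, 215.9021879021879) onz [[ 0.54937717 -0.07381592  0.115     ]] depth med [ 0.54882416 -0.07519212  0.11645232]
ring [254 191  13  12  77] (259.6998491704374, 196.44645550527903) onz [[0.54609982 0.01420311 0.115     ]] depth med [0.54454552 0.01294738 0.11559892]
above [-2.984e+02 -1.457e+02  8.040e+01 -1.000e-01 -0.000e+00 -9.300e+00]
grasp [-2.984e+02 -1.455e+02  1.944e+02 -1.000e-01 -0.000e+00 -9.300e+00]
```

play_rows --steps '[[[-30, -15, 8, 0, 0, -1], [-60, -30, 16, 0, 0, -2], [-90, -45, 24, 0, 0, -3], [-120, -60, 32, 0, 0, -4], [-150, -73, 40, 0, 0, -5], [-180, -88, 48, 0, 0, -6], [-210, -103, 56, 0, 0, -7], [-240, -118, 64, 0, 0, -8], [-270, -133, 72, 0, 0, -9], [-290, -142, 78, 0, 0, -9.3], [-298.4, -145.7, 80.4, 0, 0, -9.3], [-298.4, -145.7, 80.4, 0, 0, -9.3]]]' --claw 0.1

```text
time: 1.1
tool_pos: [0.4637, 0.321, 0.1497]
tool_rot: [-0.001, 0.123, 0.992, -0.001]
contact_force: [-0.5, 0.8, 0.8]
gripper_width: 0.551
grasp_force: 0.0
```

```bash
python3 - <<'E'
from h import *
s=manip.state(); print(s["time"],s["tool_pos"],s["gripper_width"],s["contact_force"],rel([.463,.322,.036],166,s))
a,d=vision.grab_frame("top"); cv2.imwrite("pics/t1.png",cv2.resize(a[140:300,90:290],None,fx=4,fy=3.75))
E
```

```text
1.1 [0.46374483 0.32097958 0.14966073] 0.5505262903450487 [-0.49239939  0.79969194  0.8414721 ] [ 8.000e-01  1.000e+00  1.137e+02 -1.000e-01 -1.000e-01 -1.000e-01]
```

View pics/t1.png

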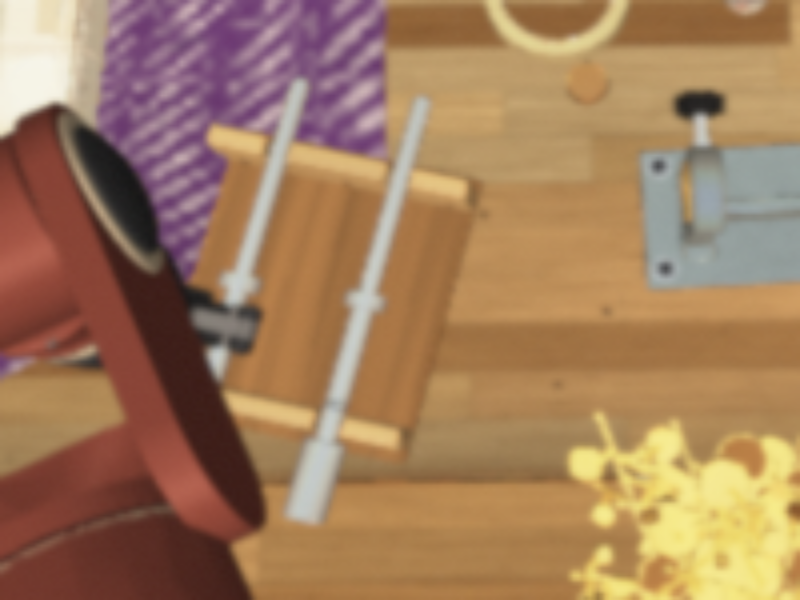

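The gripper sits over the ball mandrel's handle, just behind the collar (crop pixel ~(235,285)). Both fingers straddle it and the barrel mandrel is clear, so I descend and grip.

play_rows --steps '[[[0.8, 1, 20, 0, 0, 0], [0.8, 1, 45, 0, 0, 0], [0.8, 1, 70, 0, 0, 0], [0.8, 1, 90, 0, 0, 0], [0.8, 1, 105, 0, 0, 0], [0.8, 1, 114, 0, 0, 0], [0.8, 1, 114, 0, 0, 0]]]'

```text
time: 1.73
tool_pos: [0.4606, 0.3241, 0.0349]
tool_rot: [-0.002, 0.121, 0.993, -0.001]
contact_force: [-0.3, 0.1, -0.9]
gripper_width: 0.551
grasp_force: 0.0
```

play_rows --steps '[[[0, 0, 0, 0, 0, 0], [0, 0, 0, 0, 0, 0], [0, 0, 0, 0, 0, 0], [0, 0, 0, 0, 0, 0], [0, 0, 0, 0, 0, 0], [0, 0, 0, 0, 0, 0], [0, 0, 0, 0, 0, 0], [0, 0, 0, 0, 0, 0]]]' --claw -1

```text
time: 2.4
tool_pos: [0.4636, 0.3239, 0.0388]
tool_rot: [0.001, 0.121, 0.993, 0.0]
contact_force: [-2.8, -3.5, 6.0]
gripper_width: 0.139
grasp_force: 58.5
```

play_rows --steps '[[[0, 0, -6, 0, 0, 0], [0, 0, -16, 0, 0, 0], [0, 0, -30, 0, 0, 0], [0, 0, -48, 0, 0, 0], [0, 0, -68, 0, 0, 0], [0, 0, -90, 0, 0, 0], [0, 0, -112, 0, 0, 0], [0, 0, -132, 0, 0, 0], [0, 0, -148, 0, 0, 0], [0, 0, -157, 0, 0, 0], [0, 0, -160, 0, 0, 0], [0, 0, -160, 0, 0, 0]]]'

```text
time: 3.4
tool_pos: [0.463, 0.3239, 0.1975]
tool_rot: [0.0, 0.121, 0.993, 0.0]
contact_force: [0.0, -0.9, -4.1]
gripper_width: 0.142
grasp_force: 58.8
```

```bash
python3 - <<'E'
from h import *
s=manip.state(); print(s["time"],s["tool_pos"],s["gripper_width"],s["contact_force"],s["grasp_force"],s["ft_torque"]); print(rel([.536,.247,.196],92.3,s))
E
```

```text
3.4 [0.46296869 0.32387628 0.19754114] 0.14227884183418316 [ 0.03960266 -0.89139597 -4.10329821] 58.75074863433838 [0.02975124 0.01207127 0.01523227]
[-89.4 -57.    1.6   0.1   0.   73.7]
```

play_rows --steps '[[[-3, -2, 0, 0, 0, 2], [-8, -5, 0, 0, 0, 6], [-15, -10, 0, 0, 0, 12], [-23, -15, 0, 0, 0, 18], [-32, -20, 0, 0, 0, 25], [-41, -26, 0, 0, 0, 32], [-50, -32, 0, 0, 0, 40], [-59, -38, 0, 0, 0, 48], [-68, -43, 0, 0, 0, 55], [-77, -49, 0, 0, 0, 62], [-84, -54, 0, 0, 0, 68], [-88, -56, 0, 0, 0, 72]]]'

```text
time: 4.4
tool_pos: [0.5343, 0.247, 0.1945]
tool_rot: [-0.001, 0.684, 0.73, -0.002]
contact_force: [0.7, 0.0, -3.1]
gripper_width: 0.139
grasp_force: 58.7
```

play_rows --steps '[[[0, 0, 0, 0, 0, 1], [0, 0, 0, 0, 0, 1.7], [0, 0, 0, 0, 0, 1.7], [0, 0, 0, 0, 0, 1.7], [0, 0, 0, 0, 0, 1.7], [0, 0, 0, 0, 0, 1.7]]]'

```text
time: 4.9
tool_pos: [0.5345, 0.2484, 0.1968]
tool_rot: [-0.0, 0.692, 0.722, -0.0]
contact_force: [0.3, 0.2, -4.0]
gripper_width: 0.139
grasp_force: 58.7
```

```bash
cat > m.py <<'E'
from h import *
import sys
k=sys.argv[1]
s=manip.state(); A=rot(s["tool_rot"]); z=float(s["tool_pos"][2])+.019
print(s["time"],s["tool_pos"],"xang",np.degrees(np.arctan2(*A.as_matrix()[[1,0],0])),s["contact_force"],s["ft_torque"],s["grasp_force"])
a,d=vision.grab_frame("top"); b,e=vision.grab_frame("side")
cv2.imwrite(f"pics/t{k}.png",a); cv2.imwrite(f"pics/s{k}.png",b); np.save(f"t{k}.npy",d); np.save(f"s{k}.npy",e)
g=s["tool_pos"]-A.as_matrix()[:,2]*.019; ax=-A.as_matrix()[:,0]; off=np.zeros(3)
print("expected nose",g+.18*ax)
for n,im,dd in(("top",a,d),("side",b,e)):
    Q=pts(n,dd)-g; t=Q@ax; w=np.linalg.norm(Q-t[...,None]*ax,axis=-1)
    m=(t>.05)&(t<.20)&(w<.02)
    q=Q[m]; t=t[m]; w3=(q-t[:,None]*ax)+g
    # visible side lies 6 mm nearer the camera than the axis
    eye=cam(n)[2]; v=eye-(g+.1*ax); v-=v@ax*ax; v/=np.linalg.norm(v)
    p=q+g-.0055*v
    if len(p)<20: print(n,"few",len(p)); continue
    c=np.median(p,0); u=np.linalg.svd(p-c)[2][0]; u*=np.sign(u@ax)
    print(n,len(p),"tmax",np.percentile(t,[99,100]),"dir",u.round(4),"point at nose",(c+u*((g+.18*ax-c)@u)).round(4))
E
python3 m.py 2; python3 - <<'E'
import cv2,numpy as np
a=cv2.imread("pics/t2.png")[130:250,150:310]; b=cv2.imread("pics/s2.png")[100:220,170:330]
cv2.imwrite("pics/c2.png",np.hstack([cv2.resize(i,(400,300),interpolation=cv2.INTER_CUBIC) for i in(a,b)]))
E
```

```text
4.9 [0.53449664 0.24841788 0.19683805] xang 92.40290964344979 [ 0.33994686  0.22428754 -4.00633691] [0.06847443 0.03435503 0.01870931] 58.73628079891205
expected nose [0.54204533 0.06857616 0.21583735]
top 345 tmax [0.17939094 0.18041746] dir [ 0.0399 -0.9992 -0.0062] point at nose [0.5407 0.0686 0.2105]
side 120 tmax [0.18054523 0.18248148] dir [ 0.0481 -0.9987 -0.018 ] point at nose [0.5399 0.0686 0.2112]
```

View pics/c2.png

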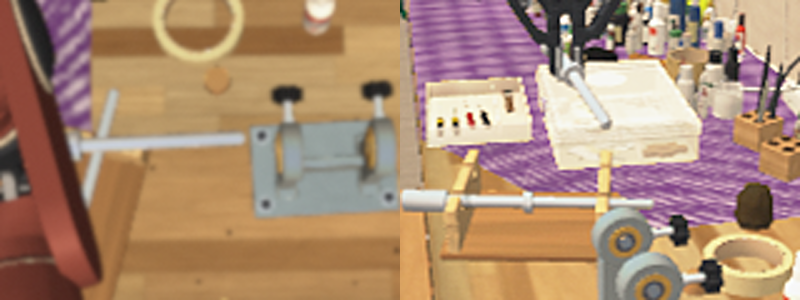

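The left half (top view) shows the held rod in line with the bore, about 30 mm short of the first bushing. The right half (side view) shows it still high above the bore. I lower it to bore height and measure again.

play_rows --steps '[[[0, 0.5, 5, 0, 0, 0], [0, 1, 15, 0, 0, 0], [0, 1.5, 27, 0, 0, 0], [0, 2, 40, 0, 0, 0], [0, 2.5, 53, 0, 0, 0], [0, 3, 66, 0, 0, 0], [0, 3.2, 78, 0, 0, 0], [0, 3.2, 87, 0, 0, 0], [0, 3.2, 93, 0, 0, 0], [0, 3.2, 96.5, 0, 0, 0], [0, 3.2, 96.5, 0, 0, 0], [0, 3.2, 96.5, 0, 0, 0]]]'

```text
time: 6.0
tool_pos: [0.5383, 0.2484, 0.1008]
tool_rot: [0.0, 0.692, 0.721, 0.0]
contact_force: [-0.9, 0.3, -2.6]
gripper_width: 0.136
grasp_force: 58.7
```

```bash
python3 m.py 3; python3 - <<'E'
import cv2,numpy as np
a=cv2.imread("pics/t3.png")[155:215,210:290]; b=cv2.imread("pics/s3.png")[160:220,220:300]
cv2.imwrite("pics/c3.png",np.hstack([cv2.resize(i,(400,300),interpolation=cv2.INTER_CUBIC) for i in(a,b)]))
E
```

```text
6.0 [0.53825315 0.24842986 0.10082069] xang 92.35230826416108 [-0.86670125  0.32474714 -2.56930527] [ 0.05209925  0.05386662 -0.01416603] 58.73920798301697
expected nose [0.54562783 0.06857713 0.11978405]
top 280 tmax [0.17948473 0.18132198] dir [ 0.0424 -0.9991 -0.0081] point at nose [0.5445 0.0686 0.1143]
side 109 tmax [0.17748967 0.17979897] dir [ 0.039  -0.9992 -0.0014] point at nose [0.5427 0.0685 0.1163]
```

View pics/c3.png

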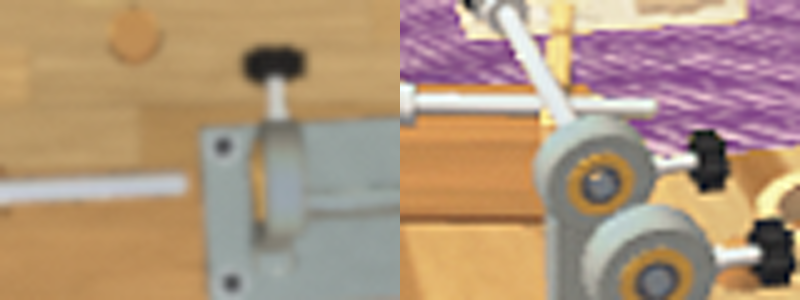

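The nose is level with the bore and in line with it in both views: its tip is at crop (185,183) in the top half, heading for the bushing. I take out about 0.5° of droop and advance into the first bushing.

play_rows --steps '[[[0, 0, 0.8, 0, -0.3, 0], [0, 0, 1.5, 0, -0.5, 0], [-4, 0, 1.5, 0, -0.5, 0], [-10, 0, 1.5, 0, -0.5, 0], [-17, 0, 1.5, 0, -0.5, 0], [-24, 0, 1.5, 0, -0.5, 0], [-30, 0, 1.5, 0, -0.5, 0], [-35, 0, 1.5, 0, -0.5, 0], [-40, 0, 1.5, 0, -0.5, 0], [-45, 0, 1.5, 0, -0.5, 0], [-50, 0, 1.5, 0, -0.5, 0], [-50, 0, 1.5, 0, -0.5, 0]]]'

```text
time: 7.1
tool_pos: [0.54, 0.1974, 0.0989]
tool_rot: [0.003, 0.693, 0.721, -0.003]
contact_force: [0.6, 1.4, -3.3]
gripper_width: 0.139
grasp_force: 58.8
```

```bash
python3 m.py 4
```

```text
7.1 [0.54003827 0.197397   0.09886469] xang 92.30190446584794 [ 0.64796926  1.42254755 -3.29188105] [0.02164964 0.01842023 0.01528165] 58.77303600311279
expected nose [0.54726231 0.01772279 0.11950431]
top 263 tmax [0.16591784 0.18625131] dir [ 0.0314 -0.9987  0.0404] point at nose [0.5447 0.0175 0.1168]
side 261 tmax [0.18724983 0.18788041] dir [ 0.0479 -0.9988  0.0073] point at nose [0.5459 0.0176 0.1151]
```

play_rows --steps '[[[-4, 0, 0, 0, 0, 0], [-10, 0, 0.1, 0, 0, 0], [-17, 0, 0.2, 0, 0, 0], [-24, 0, 0.2, 0, 0, 0], [-31, 0, 0.3, 0, 0, 0], [-38, 0, 0.4, 0, 0, 0], [-45, 0, 0.4, 0, 0, 0], [-51, 0, 0.5, 0, 0, 0], [-56, 0, 0.5, 0, 0, 0], [-60, 0, 0.6, 0, 0, 0], [-62, 0, 0.6, 0, 0, 0], [-62, 0, 0.6, 0, 0, 0]]]'

```text
time: 8.2
tool_pos: [0.5426, 0.136, 0.0988]
tool_rot: [0.003, 0.693, 0.721, -0.003]
contact_force: [0.7, -0.3, -3.4]
gripper_width: 0.139
grasp_force: 58.8
```

play_rows --steps '[[[-2, 0, 0, 0, 0, 0], [-5, 0, 0, 0, 0, 0], [-8, 0, 0, 0, 0, 0], [-11, 0, 0.1, 0, 0, 0], [-14, 0, 0.1, 0, 0, 0], [-17, 0, 0.1, 0, 0, 0], [-20, 0, 0.2, 0, 0, 0], [-23, 0, 0.2, 0, 0, 0], [-26, 0, 0.2, 0, 0, 0], [-28, 0, 0.3, 0, 0, 0], [-30, 0, 0.3, 0, 0, 0], [-30, 0, 0.3, 0, 0, 0]]]'

```text
time: 9.2
tool_pos: [0.5438, 0.106, 0.0988]
tool_rot: [0.003, 0.693, 0.721, -0.003]
contact_force: [0.0, -0.7, -4.4]
gripper_width: 0.143
grasp_force: 58.8
```

play_rows --steps '[[[-3, 0, 0, 0, 0, 0], [-7, 0, 0, 0, 0, 0], [-11, 0, 0.1, 0, 0, 0], [-15, 0, 0.1, 0, 0, 0], [-18, 0, 0.1, 0, 0, 0], [-21, 0, 0.2, 0, 0, 0], [-23, 0, 0.2, 0, 0, 0], [-25, 0, 0.2, 0, 0, 0], [-26, 0, 0.2, 0, 0, 0], [-27, 0, 0.2, 0, 0, 0], [-27, 0, 0.2, 0, 0, 0]]]'

```text
time: 10.12
tool_pos: [0.5449, 0.0793, 0.0989]
tool_rot: [0.003, 0.693, 0.721, -0.003]
contact_force: [0.2, -0.0, -3.6]
gripper_width: 0.144
grasp_force: 58.8
```

play_rows --steps '[[[-0.5, 0, 0, 0, 0, 0], [-1, 0, 0, 0, 0, 0], [-1.5, 0, 0, 0, 0, 0], [-2, 0, 0, 0, 0, 0], [-2, 0, 0, 0, 0, 0], [-2, 0, 0, 0, 0, 0]]]'

```text
time: 10.62
tool_pos: [0.5449, 0.0774, 0.0989]
tool_rot: [0.003, 0.692, 0.721, -0.003]
contact_force: [-0.5, 0.6, -4.1]
gripper_width: 0.136
grasp_force: 58.8
```

Not touching yet, so I creep on until the force shows contact.

play_rows --steps '[[[-0.5, 0, 0, 0, 0, 0], [-1, 0, 0, 0, 0, 0], [-1.5, 0, 0, 0, 0, 0], [-1.5, 0, 0, 0, 0, 0], [-1.5, 0, 0, 0, 0, 0]]]'

```text
time: 11.03
tool_pos: [0.545, 0.0762, 0.0989]
tool_rot: [0.003, 0.692, 0.721, -0.003]
contact_force: [0.3, 1.8, -3.3]
gripper_width: 0.142
grasp_force: 58.8
```

play_rows --steps '[[[-0.5, 0, 0, 0, 0, 0], [-1, 0, 0, 0, 0, 0], [-1, 0, 0, 0, 0, 0], [-1, 0, 0, 0, 0, 0]]]'

```text
time: 11.37
tool_pos: [0.545, 0.0761, 0.0989]
tool_rot: [0.002, 0.692, 0.721, -0.002]
contact_force: [-0.8, 6.1, -2.1]
gripper_width: 0.142
grasp_force: 58.8
```

A 6 N push and no further motion mean the collar is seated. One look to confirm.

```bash
python3 - <<'E'
from h import *
a,d=vision.grab_frame("top"); b,e=vision.grab_frame("side")
cv2.imwrite("pics/c5.png",np.hstack([cv2.resize(i,(400,300),interpolation=cv2.INTER_CUBIC) for i in(a[140:230,220:340],b[150:255,190:330])]))
s=manip.state();print(s["joint_vel"].round(3),s["contact_force"])
E
```

```text
[-0.    -0.001  0.     0.002  0.001  0.003] [ 0.6812268   5.54424144 -3.3480263 ]
```

View pics/c5.png

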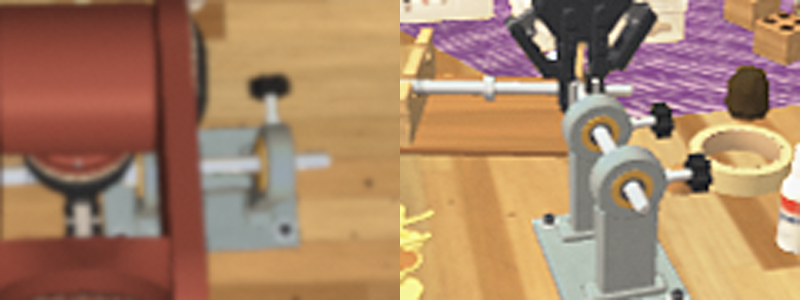

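The rod runs through both bushings. Its tip sticks out past the second one in both halves (crop (328,160) and (640,205)), and the gripper still holds the handle.

```bash
python3 -c "
from plant import order
print(order.job_done())"
```

```text
the job is handed in; nothing more can be done
None
```

The ball-headed mandrel is through both bushings with its collar seated against the first (about 6 N of push, no further travel) and still gripped by its handle; I handed the job in at about 11.5 s and got no verdict back.

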